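# Close the circuit-board holder on the charger board

## Task

Close the circuit-board holder on the charger board waiting in it: with the fingertips press the grooved button in the middle of the sliding jaw right down to let go its brake, keep it down while you push the jaw along the rods fully home against the two stop collars, then take the hand away so that the button springs up and the brake holds. Be gentle: do not shove the jaw while its brake is on, do not grip or pinch it, do not touch the board, and leave the things lying around where they are.

Things in the scene. Friction and masses are not known exactly. Their poses are not given: they have to be found in the camera images.
- holder: Circuit-board holder screwed down on the bench: grey base plate 120 x 262 mm with two round steel rods (10 mm, 84 mm apart) running along its length. Origin: centre of its underside, on the bench top. Its y axis runs along the rods from the open end to the fixed black jaw; z is up. Its place varies, and it is turned up to 57 degrees either way about the vertical (at no turn its y axis points along world y).
- jaw (a joint): Position of the sliding jaw along the rods, m: 0 fully open, 0.075 fully home against the stop collars; grows towards the fixed jaw (holder's +y). The sliding jaw is an aluminium block 116 mm across the rods, 72 mm along them, top 40 mm above the bench, with a black grooved jaw plate (84 mm across, 11 mm thick, top 64 mm above the bench) standing on its front edge. With the brake off it slides with 1 to 2 N; with the brake on it holds against about 17 N.
- button (a joint): How far the brake button is pressed down, m: 0 up (brake on), 0.006 right down. The brake lets go as it is pressed and is quite off from about 0.003 on. It starts to give at once, takes about 5 N half-way and 6 N near the bottom, then meets a firm stop; it springs up when let go.
- button_top (a point): Centre of the top face of the brake button, which is in the middle of the sliding jaw and rides with it: a grey flat cap with dark grooves, 46 mm across the rods, 40 mm along them, its top 52 mm above the bench when up (12 mm above the block). The back of the jaw plate rises 21 to 25 mm ahead of this point and 12 mm higher than the cap. Same axes as the holder.
- jaw_front (a point): Middle of the front face (holder's +y side) of the sliding jaw's block, 26 mm above the bench. It comes level along the rods with stop when the jaw is home.
- stop (a point): Point midway between the two stop collars (dark steel rings 21 mm wide and 12 mm long with a small brass screw on top, one on each rod), in the plane of their faces that the sliding jaw meets, 26 mm above the bench.
- board: Loose green charger circuit board, 60 mm across the rods, 70 mm along them, 2 mm thick, with parts up to 18 mm tall on it. Its far edge lies in the groove of the fixed jaw and its middle on a rest, underside 52 mm above the bench; the sliding jaw's groove takes its near edge as it comes home. Origin: centre of its underside; z up.
- screwdriver: Bystander: screwdriver with a yellow handle, 160 mm long, lying beside the holder. Leave alone.
- power_bank: Bystander: white power bank 70 x 140 x 15 mm lying beside the holder. Origin: centre of its underside. Leave alone.
- tin: Bystander: round metal tin, 72 mm across, 51 mm tall, standing beside the holder. Origin: centre of its underside. Leave alone.
Mind the look-alikes: they are no part of the job. There is more than one size of the board; the one meant has the size given above.

How it is judged:
By the outcome, as a careful person would: the job done as asked, in the order asked, and still so for the second after the job is handed in, with the robot touching nothing.
It also fails if it takes over 32 s, if anything falls off the work surface, if the arm or the gripper's body presses on something with over 40 N, if the wrist force passes 120 N, or if a joint passes its speed limit or range.

## Robot

A 7-joint arm with a two-finger parallel gripper is mounted at the origin on the work surface. World frame = base frame: x ahead of the robot, y to its left, z up, the work surface at z = 0. Lengths are in m, angles in rad, forces in N, time in s.
With the tool pointing down it reaches from about 0.425 to 0.925 m from the base axis. Payload 6.8 kg.
Tool frame: the origin (TCP) lies at the very end of the fingers, on their centre line; the grasp point (between the pads) lies 19 mm behind it; z points along the fingers, y is the line along which they close (so a half turn about z gives the same grasp; the last joint's range is limited). The gripper opens to 85 mm and grips with 20 to 120 N. Pads are 22 mm wide; open, the fingers measure 114 mm over their backs; the gripper's body (76 mm by 85 mm) begins 54 mm behind the grasp point. The pads swing forward as they close: fully open they stand 13 mm farther back than shut.
Start: joints at [-1.371, 0.477, 0.022, 1.555, -0.011, 1.109, -0.083], TCP at [0.204, 0.643, 0.231] pointing down, gripper open.
Joint ranges: [-2.96, 2.96], [-0.34, 2.1], [-1.41, 1.46], [0.24, 2.44], [-1.37, 4.51], [0.17, 1.92], [-2.96, 2.96]. Speed limits (rad/s): [2.39, 2.39, 3.14, 3.14, 3.14, 3.14, 3.14].

## Interface

Orientations are given as a rotation vector (axis times angle).
In Python, from bench import r gives the robot as it stands.
- The arm moves only by the tool play_rows, never from a script. Its argument "targets" is text: rows parted by semicolons, each of 5 numbers parted by spaces: the closure, from -1 (fully open) to 1 (shut), then the shift along the tool's x, y, z in m, then the turn about the tool's z in rad. In form: gripper dx dy dz spin; .... A call has 1 to 8 rows; each row is the pose to reach, as a shift and turn from the pose commanded when the call began, along the tool's axes at that moment; what a row does not reach only later rows make up. A row lasts 1/12 s, in which the tool goes at most 41.7 mm and 7.16 degrees, less where a joint would pass 70% of its speed; a pose out of reach is approached as far as the arm can. A call with a gripper value outside its range is refused whole. The fingers move at their own pace and stop on an object; "squeeze" is the grip in N (left out, the last holds). Time passes only in rows, so rows that repeat a pose let the fingers close. It gives the time, the measured TCP pose, the force, the opening and the grip force at its end, in the units of the state.
- r.get_obs(): the state, without advancing time (a new reading comes with each control period).
- r.grab_frame(name): name is "side" or "top" or "wrist"; returns the picture (400x640x3 uint8, red, green, blue); there is no depth.
- r.camera_info(name): a dict with "fov_y" (degrees; the focal length in pixels is half the picture's height over the tangent of half this angle, whatever the lens; pixels are square), "cx", "cy" (the principal point, pixels), "position" and "rotation" of the camera in the world. Camera axes: x right, y down, z forward; pixel columns grow to the right and rows downward; lengths in m; the calibration is good to about 2 mm. A picture is of the moment at which its call begins: read the wrist's pose just before it. camera_info takes no time and is no camera call; for the wrist camera it gives the pose at the moment of the call.
- r.hand_in(): hands the job in; it is judged then, once.
The state is a dict: "clock": time; "joints": joint angles; "qvel": joint speeds; "tau": joint torques, N m; "tcp_pos": TCP position; "orientation": TCP orientation; "contact_force": force on the tool from outside, world axes, zero at the start; "moment": the same for the moment, N m; "grip_width": finger opening in m; "gripper_force": force on a finger pad.
Only numpy, scipy, OpenCV 4.12 (cv2) and the standard library are available. Lean on these libraries where they do the work, as an engineer would, in place of code of your own. Each camera call takes 0.05 s, during which the arm holds its last target. There are 200 camera calls.

## Working session

There is one attempt and no reset: what is moved stays moved. The work goes in short steps, Python scripts to look and compute and a tool call to move; the robot and the scene stay as the last step left them, time stands still between calls to the robot, and variables do not carry over. Pictures are saved under pics/ and viewed, at most 10 in all, crops included, and the job is handed in when it is done.

Besides the shell and the picture viewer there is one more tool, called after ">>>" as name(argument=value, ...) on one line, values as JSON. play_rows: Moves the arm, as the interface text tells. Its arguments: {"type":"object","properties":{"targets":{"type":"string"},"squeeze":{"type":"number"}},"required":["targets"]}

```bash
mkdir -p pics
python3 - <<'E'
from bench import r
import cv2
o=r.get_obs();print(o)
for n in("top","side"):
    f=r.grab_frame(n);cv2.imwrite(f"pics/{n}0.png",f[:,:,::-1]);print(n,r.camera_info(n))
E
```

```text
{'clock': 0.0, 'joints': array([-1.37108329,  0.47781541,  0.02232576,  1.5564624 , -0.0115156 ,
        1.10932362, -0.08306305]), 'qvel': array([-0.00021019, -0.00212355,  0.00175122,  0.0006546 , -0.00117004,
        0.00171519, -0.00058103]), 'tau': array([ 7.37883929e-04, -5.96437311e+01,  1.60761729e+00, -2.81200576e+01,
        1.23029601e-02,  9.27430432e-03, -1.86153744e-05]), 'tcp_pos': array([0.20432693, 0.64269343, 0.23031057]), 'orientation': array([-4.81479761e-01, -3.10430557e+00,  2.94263794e-03]), 'contact_force': array([-0.25016401,  1.26239294, -0.65070583]), 'moment': array([ 0.02236265, -0.0224135 ,  0.00209996]), 'gripper_force': 0.0, 'grip_width': 0.08549537464355614}
top {'fov_y': 55.473656544522214, 'cx': 318.7560743632653, 'cy': 200.61867477516907, 'position': array([0.5126372 , 0.01737702, 0.70679051]), 'rotation': array([-2.13367691,  2.17775518, -0.12633685])}
side {'fov_y': 54.88284415641336, 'cx': 319.8358649175583, 'cy': 203.6068238602496, 'position': array([ 0.42995051, -0.42028964,  0.61367351]), 'rotation': array([-2.37931228,  0.41881693, -0.14613725])}
```

View pics/top0.png

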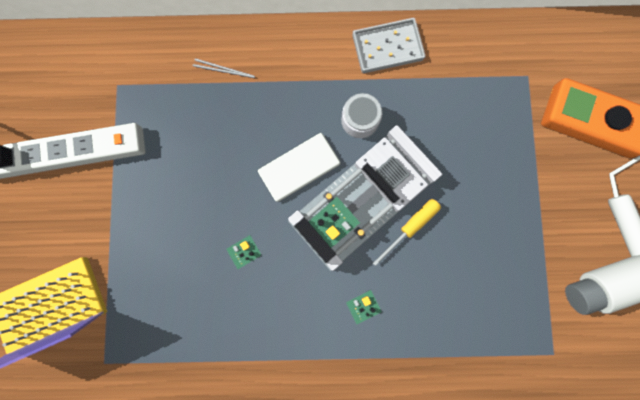

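View pics/side0.png

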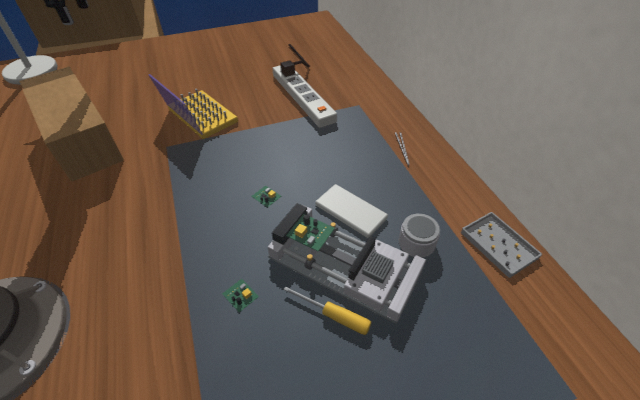

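Top view: sliding jaw with grooved cap near (393,172), black jaw plate (380,183), fixed jaw (315,240), brass collar screws (329,196) and (361,232). The screwdriver is at (410,230), the tin at (361,115) and the power bank at (300,167). Possible look-alikes are the small loose boards (243,251) and (365,306). Of these, the grooved cap on the holder's sliding jaw fits the description; I'll check it in a close crop.

```bash
cat > h.py <<'E'
from bench import r
import numpy as np, cv2
from scipy.spatial.transform import Rotation as R
def cast(n,pts,z,ci=None):
    c=ci or r.camera_info(n);f=200/np.tan(np.radians(c['fov_y']/2))
    p=np.atleast_2d(pts).astype(float)
    d=np.c_[(p[:,0]-c['cx'])/f,(p[:,1]-c['cy'])/f,np.ones(len(p))]
    d=R.from_rotvec(c['rotation']).apply(d);o=c['position']
    return o+d*((np.broadcast_to(z,len(p))-o[2])/d[:,2])[:,None]
def proj(n,P,ci=None):
    c=ci or r.camera_info(n);f=200/np.tan(np.radians(c['fov_y']/2))
    q=R.from_rotvec(c['rotation']).inv().apply(np.atleast_2d(P)-c['position'])
    return q[:,:2]/q[:,2:]*f+[c['cx'],c['cy']]
E
python3 - <<'E'
import cv2
a=cv2.imread('pics/top0.png')[115:275,280:450];b=cv2.imread('pics/side0.png')[195:325,260:435]
a=cv2.resize(a,(560,int(160*560/170)),interpolation=2)
cv2.imwrite('pics/c0.png',a)
from h import *
print(cast('top',[[393,172],[329,196],[361,232]],[.052,.039,.039]))
print(cast('side',[[378,265],[334,226],[309,258]],[.052,.039,.039]))
E
```

```text
[[ 0.64085722 -0.11078819  0.052     ]
 [ 0.60261965  0.00175551  0.039     ]
 [ 0.53789816 -0.05273911  0.039     ]]
[[ 0.64025678 -0.1116098   0.052     ]
 [ 0.60432094  0.00339568  0.039     ]
 [ 0.53637256 -0.04903421  0.039     ]]
```

View pics/c0.png

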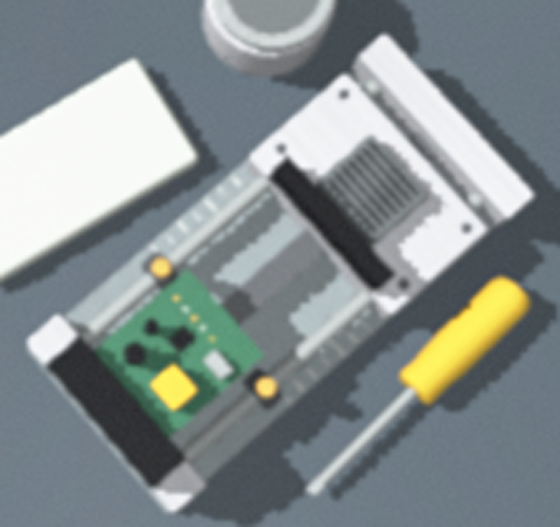

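Crop confirms the choice: the grooved cap on the jaw behind the black plate, centred at about top pixel (395,172). The holder axis points at about 129° in the world.

```bash
cat >> h.py <<'E'
def plan(target,ax=None):
    o=r.get_obs();T=R.from_rotvec(o['orientation'])
    print('shift',np.round(T.inv().apply(np.array(target)-o['tcp_pos']),4),'clock',o['clock'],'tcp',np.round(o['tcp_pos'],4))
    x=T.as_matrix()[:,0];a=np.degrees(np.arctan2(x[1],x[0]))
    print('xaxis deg',a,'tilt z',T.as_matrix()[:,2])
    if ax is not None: print('spin',np.radians((a-ax+180)%360-180))
    print('joints',np.round(o['joints'],3),'F',np.round(o['contact_force'],1))
E
python3 - <<'E'
from h import *
plan([.6406,-.112,.22],129)
for z in(0,.1,.2): print(z,cast('top',[[100,300],[5,355],[90,262]],z)[:,:2].round(3).tolist(),cast('side',[[152,77],[190,130],[75,130]],z)[:,:2].round(3).tolist())
E
```

```text
shift [-0.6444 -0.5871  0.0115] clock 0.1 tcp [0.2044 0.6428 0.2304]
xaxis deg 162.36019750472906 tilt z [-3.86026929e-04 -1.58274060e-03 -9.99998673e-01]
spin 0.5822452855731186
joints [-1.371  0.478  0.022  1.556 -0.012  1.109 -0.083] F [-0.4  0.1  0.5]
0 [[0.426, 0.422], [0.333, 0.588], [0.494, 0.444]] [[0.304, 0.767], [0.38, 0.458], [0.097, 0.564]]
0.1 [[0.438, 0.365], [0.358, 0.507], [0.497, 0.384]] [[0.324, 0.574], [0.388, 0.315], [0.152, 0.404]]
0.2 [[0.45, 0.308], [0.383, 0.427], [0.5, 0.323]] [[0.345, 0.38], [0.396, 0.172], [0.206, 0.243]]
```

>>> play_rows(targets="1 0 0 -0.04 0; 1 0 0 -0.08 0; 1 -0.025 -0.023 -0.1 0.03; 1 -0.05 -0.046 -0.1 0.06; 1 -0.075 -0.069 -0.1 0.09; 1 -0.1 -0.092 -0.1 0.12; 1 -0.125 -0.115 -0.1 0.15; 1 -0.15 -0.138 -0.1 0.18")

```text
clock: 0.77
tcp_pos: [0.3061, 0.4645, 0.3309]
orientation: [-0.761, -3.048, 0.001]
contact_force: [1.2, -0.1, 0.7]
grip_width: 0.0001
gripper_force: 0.0
```

```bash
python3 -c "
from h import *
plan([.6406,-.112,.22],129)"
```

```text
shift [-0.5662 -0.3516  0.1112] clock 0.7667 tcp [0.3061 0.4645 0.3309]
xaxis deg 151.96543096882348 tilt z [-3.50428663e-04 -5.95616203e-04 -9.99999761e-01]
spin 0.400822384545441
joints [-1.2    0.199  0.118  1.721 -0.025  1.224  0.006] F [ 1.2 -0.1  0.7]
```

>>> play_rows(targets="1 -0.034 -0.021 0 0.04; 1 -0.068 -0.042 0 0.08; 1 -0.102 -0.063 0 0.12; 1 -0.136 -0.084 0 0.16; 1 -0.17 -0.105 0 0.2; 1 -0.204 -0.126 0 0.24; 1 -0.238 -0.147 0 0.28; 1 -0.272 -0.168 0.01 0.32")

```text
clock: 1.43
tcp_pos: [0.4685, 0.1889, 0.3227]
orientation: [1.237, 2.886, 0.004]
contact_force: [1.4, 1.4, 0.2]
grip_width: -0.0001
gripper_force: 0.0
```

```bash
python3 -c "
from h import *
plan([.6406,-.112,.22],129)"
```

```text
shift [-0.3365 -0.0832  0.1025] clock 1.4333 tcp [0.4685 0.1889 0.3227]
xaxis deg 133.60318443354194 tilt z [ 0.00246998  0.00200077 -0.99999495]
spin 0.08034072444185697
joints [-0.851  0.105  0.379  1.858 -0.043  1.183  0.303] F [1.4 1.4 0.2]
```

>>> play_rows(targets="1 -0.038 -0.01 0.01 0.02; 1 -0.076 -0.02 0.02 0.04; 1 -0.114 -0.03 0.04 0.06; 1 -0.15 -0.04 0.05 0.08; 1 -0.188 -0.05 0.06 0.08; 1 -0.225 -0.06 0.07 0.08; 1 -0.262 -0.07 0.08 0.08; 1 -0.3 -0.08 0.09 0.08")

```text
clock: 2.1
tcp_pos: [0.617, -0.0831, 0.2303]
orientation: [-1.348, -2.837, 0.0]
contact_force: [0.5, 0.5, 0.0]
grip_width: -0.0003
gripper_force: 0.0
```

```bash
python3 -c "
from h import *
plan([.6406,-.112,.16],129)
ci=r.camera_info('wrist');f=r.grab_frame('wrist');cv2.imwrite('pics/w1.png',f[:,:,::-1]);print(ci)
print(proj('wrist',[.6406,-.112,.052],ci))"
```

```text
shift [-0.0374  0.      0.0703] clock 2.1 tcp [ 0.617  -0.0831  0.2303]
xaxis deg 129.16503052221597 tilt z [-7.62572210e-04  3.50570519e-04 -9.99999648e-01]
spin 0.002880325978954353
joints [-0.358  0.428  0.53   1.715 -0.242  1.065  0.934] F [0.5 0.5 0. ]
{'fov_y': 58.32302146236624, 'cx': 317.40171400040987, 'cy': 208.7656527633601, 'position': array([ 0.56308767, -0.01784877,  0.37333573]), 'rotation': array([2.66021366, 0.94857411, 0.15779837])}
[[318.17917226 219.75555204]]
```

View pics/w1.png

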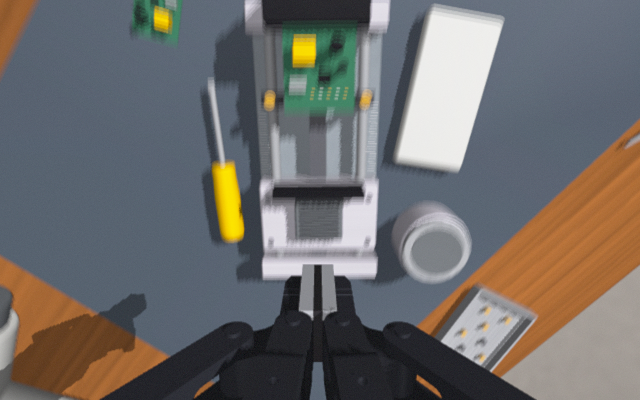

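Wrist view: holder nearly upright in the picture. The cap is centred at about (320,220), the block's front corners at (262,181) and (378,181), and the brass screws at (269,100) and (366,99).

```bash
python3 -c "
from h import *
ci=r.camera_info('wrist')
p=cast('wrist',[[320,220],[262,181],[378,181],[269,100],[366,99]],[.052,.04,.04,.039,.039],ci);print(p.round(4))
a=p[2]-p[1];print('across',np.degrees(np.arctan2(a[1],a[0])));a=p[4]-p[3];print(np.degrees(np.arctan2(a[1],a[0])),np.linalg.norm(a))
u=np.array([np.cos(np.radians(129)),np.sin(np.radians(129)),0])
print((p-p[0])@u)
plan(p[0]+[0,0,.02],129)
f=cv2.imread('pics/w1.png')[160:280,240:400];cv2.imwrite('pics/w1c.png',cv2.resize(f,(800,600),interpolation=2))"
```

```text
[[ 0.6426 -0.1213  0.052 ]
 [ 0.5774 -0.1286  0.04  ]
 [ 0.6636 -0.0592  0.04  ]
 [ 0.5388 -0.0647  0.039 ]
 [ 0.6054 -0.0102  0.039 ]]
across 38.832139902785464
39.33477759993611 0.08608497916097904
[0.         0.035367   0.035043   0.10930894 0.10981193]
shift [-0.0373  0.0018  0.1568] clock 2.15 tcp [ 0.6181 -0.0923  0.2287]
xaxis deg 128.68141271795176 tilt z [-7.56219364e-04 -6.26954578e-03 -9.99980060e-01]
spin -0.0055603970267216404
joints [-0.35   0.434  0.536  1.712 -0.241  1.062  0.939] F [ 2.3 -5.5  0.1]
```

View pics/w1c.png

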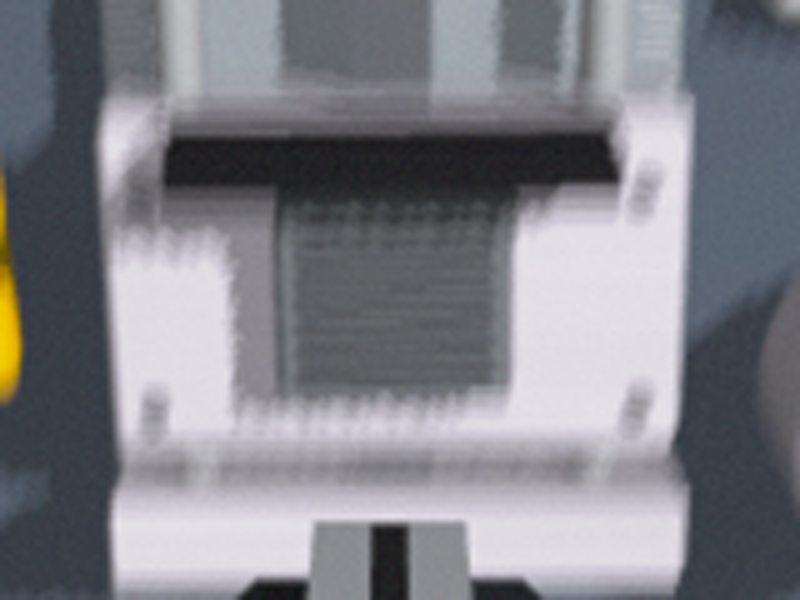

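The crop shows the cap with its grooves across the rods, just behind the black plate, and the shut fingers still 37 mm short. The arm was still settling when it was taken, so with the pose at the time of the picture the cap is at about (0.641,-0.112).

>>> play_rows(targets="1 -0.02 0 0.03 0; 1 -0.028 0 0.06 0; 1 -0.028 0 0.09 0; 1 -0.028 0 0.12 0; 1 -0.028 0 0.13 0; 1 -0.028 0 0.13 0; 1 -0.028 0 0.13 0; 1 -0.028 0 0.13 0")

```text
clock: 2.82
tcp_pos: [0.6357, -0.1036, 0.1033]
orientation: [1.348, 2.835, 0.002]
contact_force: [0.3, -0.0, 0.0]
grip_width: 0.0001
gripper_force: 0.0
```

```bash
python3 -c "
from h import *
plan([.640,-.1105,.057],129)
ci=r.camera_info('wrist');f=r.grab_frame('wrist')[:,:,::-1];cv2.imwrite('pics/w2.png',f)
s=r.grab_frame('side')[:,:,::-1][205:305,290:430]
cv2.imwrite('pics/w2m.png',np.vstack([cv2.resize(f[:,160:480],(480,600))[:, :] ]) )
cv2.imwrite('pics/w2m.png',np.hstack([cv2.resize(f[:,170:470],(400,533)),cv2.resize(s,(400,286)) if 0 else cv2.copyMakeBorder(cv2.resize(s,(400,286),interpolation=2),0,247,0,0,0)]))
np.save('ci2.npy',ci,allow_pickle=True);plan([.640,-.1105,.057],129);print(proj('wrist',[[.6415,-.112,.052]],ci))"
```

```text
shift [-0.008  -0.0011  0.0463] clock 2.8167 tcp [ 0.6357 -0.1036  0.1033]
xaxis deg 129.1400483059309 tilt z [ 2.96579647e-03 -2.92207569e-04 -9.99995559e-01]
spin 0.002444304050334327
joints [-0.264  0.604  0.462  1.765 -0.344  0.85   1.039] F [ 0.3 -0.   0. ]
shift [-0.008  -0.0012  0.0464] clock 2.9167 tcp [ 0.6357 -0.1035  0.1034]
xaxis deg 129.13949864767176 tilt z [ 3.44835477e-03 -1.00776585e-04 -9.99994049e-01]
spin 0.0024347107039516935
joints [-0.264  0.603  0.462  1.765 -0.344  0.85   1.039] F [ 0.7 -0.6 -0.1]
[[316.98495745 252.43095058]]
```

View pics/w2m.png

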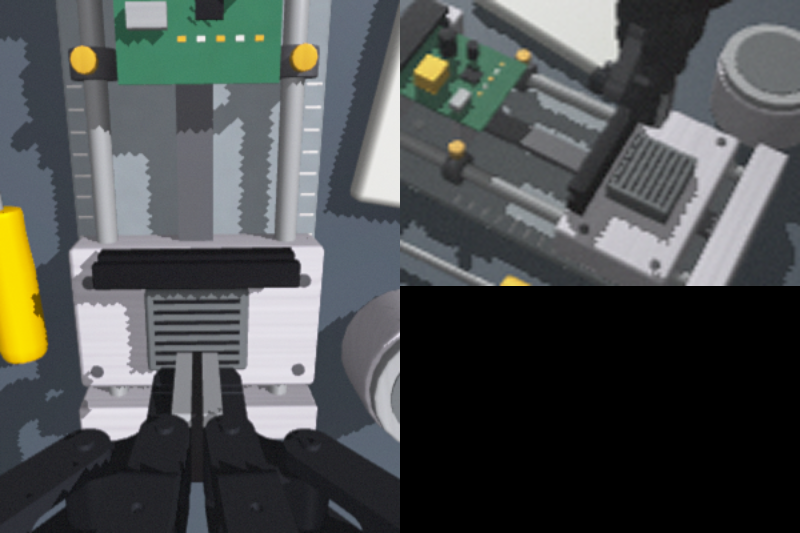

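Settled wrist view, in montage pixels: the cap spans about columns 147–247 and rows 290–370, the screws are at (84,60) and (305,57), and the block's front corners at (74,240) and (322,238). The fingertips hover over the back half of the cap.

```bash
python3 -c "
from h import *
ci=np.load('ci2.npy',allow_pickle=True).item()
q=np.array([[197,330],[148,291],[246,291],[74,240],[322,238],[84,60],[305,57]])/1.3333+[170,0]
p=cast('wrist',q,[.052,.052,.052,.04,.04,.039,.039],ci);print(p.round(4))
a=p[6]-p[5];print(np.degrees(np.arctan2(a[1],a[0])))
t=np.radians(129);u=np.array([np.cos(t),np.sin(t),0]);v=np.array([u[1],-u[0],0])
print(((p-p[0])@u).round(4),((p-p[0])@v).round(4))
plan(p[0]+u*.003+[0,0,.008],129)"
```

```text
[[ 0.6398 -0.1092  0.052 ]
 [ 0.6115 -0.1082  0.052 ]
 [ 0.6445 -0.0813  0.052 ]
 [ 0.5733 -0.114   0.04  ]
 [ 0.658  -0.0438  0.04  ]
 [ 0.5347 -0.0511  0.039 ]
 [ 0.6017  0.005   0.039 ]]
39.93226922625807
[0.     0.0186 0.0187 0.0381 0.0394 0.1112 0.1127] [ 0.     -0.0213  0.0212 -0.0547  0.0553 -0.0451  0.0423]
shift [-0.0039 -0.0005  0.0434] clock 2.9167 tcp [ 0.6357 -0.1035  0.1034]
xaxis deg 129.13949864767176 tilt z [ 3.44835477e-03 -1.00776585e-04 -9.99994049e-01]
spin 0.0024347107039516935
joints [-0.264  0.603  0.462  1.765 -0.344  0.85   1.039] F [ 0.7 -0.6 -0.1]
```

>>> play_rows(targets="1 -0.003 0 0.015 0; 1 -0.005 0 0.03 0; 1 -0.005 0 0.042 0; 1 -0.005 0 0.046 0; 1 -0.005 0 0.047 0; 1 -0.005 0 0.047 0")

```text
clock: 3.42
tcp_pos: [0.637, -0.1073, 0.0535]
orientation: [-1.349, -2.836, 0.001]
contact_force: [-0.7, 0.0, 0.5]
grip_width: 0.0003
gripper_force: 0.0
```

>>> play_rows(targets="1 0 0 0.002 0; 1 0 0 0.004 0; 1 0 0 0.006 0; 1 0 0 0.007 0; 1 0 0 0.007 0; 1 0 0 0.007 0")

```text
clock: 3.92
tcp_pos: [0.6381, -0.1074, 0.0481]
orientation: [1.349, 2.836, 0.001]
contact_force: [-1.5, -0.8, 5.4]
grip_width: 0.0004
gripper_force: 2.7
```

>>> play_rows(targets="1 0 0 0.001 0; 1 0 0 0.002 0; 1 0 0 0.003 0; 1 0 0 0.004 0; 1 0 0 0.004 0; 1 0 0 0.004 0")

```text
clock: 4.42
tcp_pos: [0.6394, -0.1089, 0.046]
orientation: [1.349, 2.832, 0.001]
contact_force: [-2.0, -1.5, 16.7]
grip_width: -0.0001
gripper_force: 7.8
```

>>> play_rows(targets="1 0.003 0 0 0; 1 0.007 0 0 0; 1 0.012 0 0 0; 1 0.017 0 0 0; 1 0.022 0 0 0; 1 0.027 0 0 0; 1 0.031 0 0 0; 1 0.034 0 0 0")

```text
clock: 5.08
tcp_pos: [0.6179, -0.0831, 0.046]
orientation: [1.349, 2.831, 0.001]
contact_force: [-2.3, -3.8, 15.8]
grip_width: 0.0001
gripper_force: 7.8
```

```bash
python3 -c "
from h import *
plan([.640,-.1105,.046],129.3)
f=r.grab_frame('wrist')[:,:,::-1];cv2.imwrite('pics/w3.png',f)
s=r.grab_frame('side')[:,:,::-1][195:310,260:430]
cv2.imwrite('pics/w3m.png',np.hstack([cv2.resize(f[:,170:470],(400,533)),cv2.copyMakeBorder(cv2.resize(s,(400,271),interpolation=2),0,262,0,0,0)]))
print(r.get_obs()['contact_force'])"
```

```text
shift [-0.0353 -0.0001  0.0002] clock 5.0833 tcp [ 0.6179 -0.0831  0.046 ]
xaxis deg 129.04907859392333 tilt z [ 0.00490144 -0.00197394 -0.99998604]
spin -0.004379404699771863
joints [-0.275  0.652  0.424  1.843 -0.384  0.723  1.044] F [-2.3 -3.8 15.8]
[-3.97772355 -2.37219543 17.44329249]
```

View pics/w3m.png

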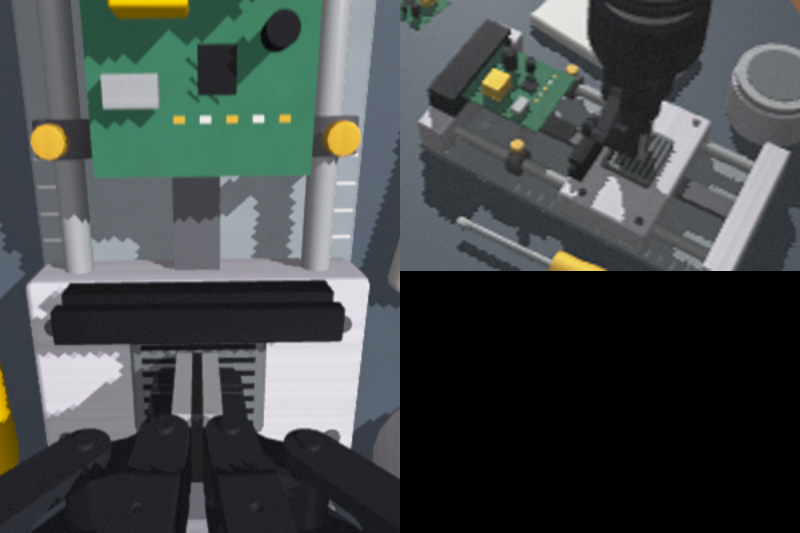

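The jaw is riding along (front edge at row 265, collars at row 140), and the side view shows its back clear of the end bar.

>>> play_rows(targets="1 0.004 0 0 0; 1 0.009 0 0 0; 1 0.014 0 0 0; 1 0.019 0 0 0; 1 0.023 0 0 0; 1 0.026 0 0 0; 1 0.028 0 0 0; 1 0.03 0 0 0")

```text
clock: 5.85
tcp_pos: [0.5989, -0.0602, 0.046]
orientation: [1.35, 2.831, 0.0]
contact_force: [-2.9, -4.5, 18.4]
grip_width: -0.0005
gripper_force: 8.9
```

>>> play_rows(targets="1 0.002 0 0 0; 1 0.004 0 0 0; 1 0.006 0 0 0; 1 0.007 0 0 0; 1 0.007 0 0 0")

```text
clock: 6.27
tcp_pos: [0.5942, -0.0546, 0.046]
orientation: [1.35, 2.832, 0.0]
contact_force: [-5.0, -4.4, 19.1]
grip_width: 0.0
gripper_force: 9.6
```

>>> play_rows(targets="1 0.001 0 0 0; 1 0.002 0 0 0; 1 0.003 0 0 0; 1 0.004 0 0 0; 1 0.004 0 0 0")

```text
clock: 6.68
tcp_pos: [0.5931, -0.0532, 0.046]
orientation: [1.35, 2.828, -0.001]
contact_force: [0.0, -7.6, 13.9]
grip_width: 0.0001
gripper_force: 6.9
```

```bash
python3 -c "
from h import *
plan([.640,-.1105,.046],129.3)
f=r.grab_frame('wrist')[:,:,::-1];cv2.imwrite('pics/w4.png',f)
s=r.grab_frame('side')[:,:,::-1][195:310,260:430]
cv2.imwrite('pics/w4m.png',np.hstack([cv2.resize(f[:,170:470],(400,533)),cv2.copyMakeBorder(cv2.resize(s,(400,271),interpolation=2),0,262,0,0,0)]))"
```

```text
shift [-0.0741  0.0004  0.0006] clock 6.6833 tcp [ 0.5931 -0.0532  0.046 ]
xaxis deg 128.9713298064362 tilt z [ 0.00717571 -0.00404201 -0.99996609]
spin -0.0057363770308557945
joints [-0.336  0.616  0.428  1.915 -0.383  0.684  1.001] F [ 0.  -7.6 13.9]
```

View pics/w4m.png

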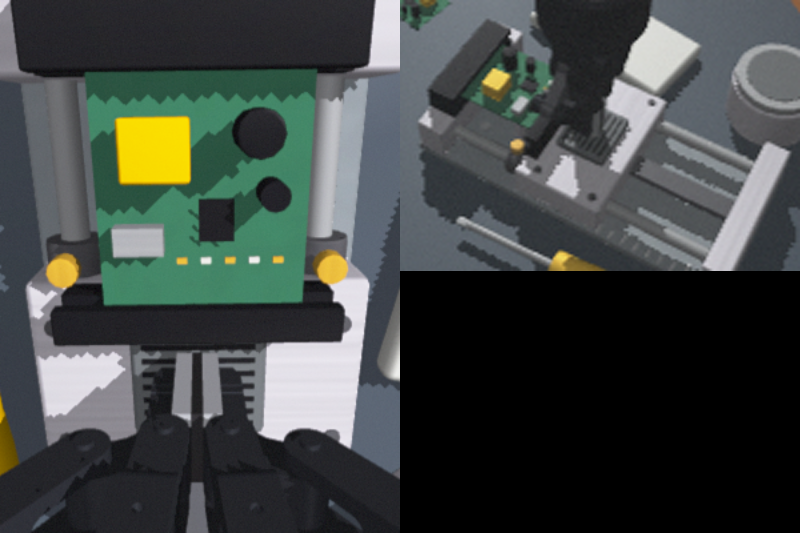

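The block's front edge (row 275) is up against the collars and the board edge sits in the groove. A small extra push should show whether it stalls.

>>> play_rows(targets="1 0.001 0 0.001 0; 1 0.002 0 0.001 0; 1 0.003 0 0.001 0; 1 0.003 0 0.001 0; 1 0.003 0 0.001 0")

```text
clock: 7.2
tcp_pos: [0.5929, -0.0526, 0.046]
orientation: [1.35, 2.823, -0.001]
contact_force: [2.8, -10.9, 17.3]
grip_width: 0.0002
gripper_force: 8.4
```

Stalled with about 10 N along the rods, so the jaw is home. I'll ease the forward load a little, lift straight up, then move away.

>>> play_rows(targets="1 -0.002 0 0 0; 1 -0.002 0 -0.004 0; 1 -0.002 0 -0.01 0; 1 -0.002 0 -0.02 0; 1 -0.003 0 -0.04 0; 1 -0.003 0 -0.07 0; 1 -0.01 0 -0.1 0; 1 -0.03 0 -0.13 0")

```text
clock: 7.87
tcp_pos: [0.6055, -0.067, 0.1732]
orientation: [-1.342, -2.836, -0.001]
contact_force: [1.4, 0.6, -0.1]
grip_width: -0.0002
gripper_force: 0.0
```

>>> play_rows(targets="1 -0.03 0 -0.02 0; 1 -0.06 0 -0.04 0; 1 -0.06 0 -0.04 0; 1 -0.06 0 -0.04 0")

```text
clock: 8.2
tcp_pos: [0.6458, -0.1182, 0.2137]
orientation: [1.351, 2.833, 0.001]
contact_force: [-0.7, 0.8, -0.5]
grip_width: 0.0
gripper_force: 0.0
```

```bash
python3 -c "
from h import *
plan([.640,-.1105,.046],129.3)
f=r.grab_frame('wrist')[:,:,::-1][20:300,200:440]
s=r.grab_frame('side')[:,:,::-1][195:310,260:430]
cv2.imwrite('pics/w5m.png',np.hstack([cv2.resize(f,(400,467),interpolation=2),cv2.copyMakeBorder(cv2.resize(s,(400,271),interpolation=2),0,196,0,0,0)]))"
```

```text
shift [1.000e-02 1.000e-04 1.677e-01] clock 8.2 tcp [ 0.6458 -0.1182  0.2137]
xaxis deg 129.00603573741515 tilt z [ 2.31306968e-03 -7.05157535e-04 -9.99997076e-01]
spin -0.005130644265303069
joints [-0.292  0.504  0.537  1.65  -0.286  1.064  1.01 ] F [-0.7  0.8 -0.5]
```

View pics/w5m.png

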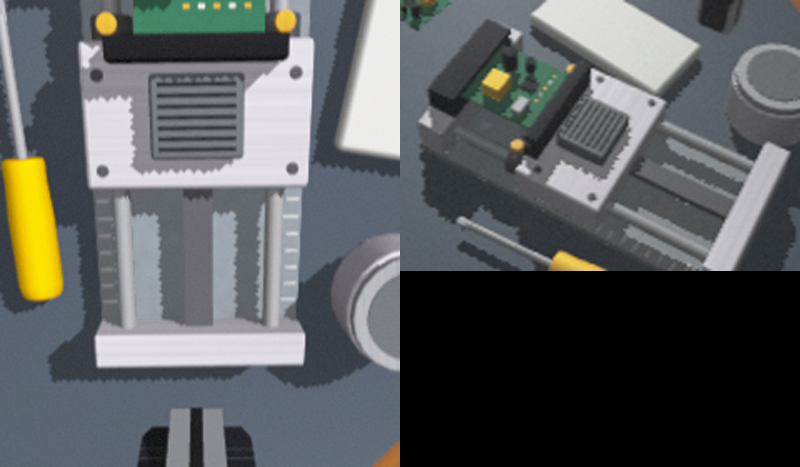

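The jaw is against both collars (screws at montage (105,22) and (285,22)). The cap is up, the board is seated, the bystanders are where they were, and the hand is clear.

```bash
python3 -c "
from bench import r
print(r.hand_in())"
```

```text
the job is handed in; nothing more can be done
None
```

The jaw is home against both stop collars with the board in its groove, the button is back up, the hand is clear, and I handed the job in at about 8.3 s; the hand-in gave no verdict.

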